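# Set the ratcheted draining board to its lowest notch

## Task

The bamboo draining board is propped too steep: set it to its lowest notch. Its ratchet only clicks upwards, so lift the board by its steel bar past the top notch until you feel it come up against its stop, without forcing it, then let it down all the way flat without dropping or ramming it, and raise it again to the first notch only. Leave it propped there by the ratchet and do not disturb the things around it.

Things in the scene. Friction and masses are not known exactly. Their poses are not given: they have to be found in the camera images.
- stand: Fixed bamboo frame of the tilting draining board, 236 wide (x) by 340 long (y), 110 high at the hinge posts. Origin: centre of its underside on the table; x along the hinge axis, to the side with the ratchet disc and yellow pawl; y from the handle end to the hinge end; z up. Its place and yaw vary.
- stand_hinge (a point): Middle of the board's hinge axis, 110 mm along the stand's +y from its origin and 95 mm up. The axis is parallel to the stand's x.
- board (a joint): Tilt of the board, rad: 0 = flat on its rest, growing as the handle end rises. Notches hold it at 0.22 (first, lowest), 0.42 (second) and 0.62 (top); each catches once the board is 0.03 past it, and the board then settles back on it. It starts propped in the second notch. The hinge is damped (0.85 N m s/rad); let go unpropped, the board sinks at about 0.5 rad/s.
- board_handle (a point): Middle of the round steel bar handle, 12 mm thick, 120 long between two arms, parallel to the hinge axis, 250 mm from it towards -y, 39 mm clear of the board's edge; 95 mm high when flat. It turns with the board: held from above by an upright hand it turns in the grip. Board (218 by 190 by 12, slatted) and bar weigh 0.62 to 0.72 kg; raising slowly takes 2 to 6 N at the bar.
- stop_post: Fixed post with the red rubber buffer, the board's top stop. Origin and axes as the stand's; buffer at x 160, y 195, top 89 mm up. The red tail lever meets it at a tilt set anew each time, anywhere from 0.80 to 1.16 rad, to be found by feel. It yields about 3 N per mm of handle travel; load on it must stay under 40 N, about 13 N more than the usual lifting force at the handle.
- pawl_pivot (a point): Pivot of the yellow pawl, a 60 mm upright tumbler that leans into the teeth (working) or away (clear). 0.03 rad before the top stop a red lug throws it clear, where it stays while the board comes down; the last bit to flat (below 0.03 rad) throws it in again. Origin 145 mm along the stand's x, 36 mm along its y, 14 mm up.
- rest: Two fixed posts with rubber pads, 55 mm along the stand's -y from its origin, 89 mm high, on which the board lies when flat. Origin and axes as the stand's. The pads give about 4 N per mm of handle travel. Load on them must stay under 35 N in all, about 18 N down at the handle (they carry about 5 N with the board lying flat).
- tiers: Loose stack of two round white plastic containers, 120 across and 120 high, origin at the centre of its underside. Leave alone.
- jar: Loose clear jar with a white twist cap, 84 across and 130 high, origin at the centre of its underside. Leave alone.
- scraper: Loose orange silicone scraper lying flat along its x, 205 long, 55 wide, 12 high, origin under it 95 mm from the blade's end. Leave alone.
- brush: Loose black scrub brush with a bow handle, 150 by 50, 66 high, long side along its x, origin at the centre of its underside. Leave alone.

How it is judged:
On the way, in this order (a step that is already met when the one before it is completed fails the run):
1. the board is raised past its top notch (tilt over 0.70 rad) (value of joint board above 0.7 rad), for 0.1 s.
2. the board is let down flat on its rest (tilt under 0.02 rad) (value of joint board below 0.02 rad), for 0.1 s.
At the end, for the whole second after the job is handed in: The board is at rest, held by the pawl in its first notch: tilt between 0.185 and 0.25 rad, still, and tiers, jar, scraper and brush are within 30 mm of where they began (value of joint board between 0.185 and 0.25 rad and velocity of joint board between -0.05 and 0.05 rad/s and distance of each of tiers, jar, scraper, brush from where it was at the start of the episode below 0.03 m); the robot touches nothing.
It fails at once if the board was forced against its top stop (over 40 N on the stop, about 13 N at the handle) (contact force between stop_post and anything else above 40 N).
It fails at once if the board was pressed or dropped hard onto its rest (over 35 N on the rest) (contact force between rest and anything else above 35 N).
It fails at once if the board fell with nothing holding it (value of joint board above 0.3 rad and velocity of joint board below -0.25 rad/s and distance of board_handle from where it was at the start of the episode above 0.06 m and contact force between each of the fingers, the arm and anything else below 0.2 N).
It fails at once if a bystander (tiers, jar, scraper or brush) was moved by 30 mm (distance of any of tiers, jar, scraper, brush from where it was at the start of the episode above 0.03 m).
It also fails if it takes over 72 s, if anything falls off the work surface, if the arm or the gripper's body presses on something with over 40 N, if the wrist force passes 120 N, or if a joint passes its speed limit or range.

## Robot

A 6-joint arm with a two-finger parallel gripper is mounted at the origin on the work surface. World frame = base frame: x ahead of the robot, y to its left, z up, the work surface at z = 0. Lengths are in m, angles in rad, forces in N, time in s.
With the tool pointing down it reaches from about 0.25 to 0.775 m from the base axis. Payload 4 kg.
Tool frame: the origin (TCP) lies midway between the tips of the shut fingers; the grasp point (between the pads) lies 19 mm behind it; z points along the fingers, y is the line along which they close (so a half turn about z gives the same grasp; the last joint's range is limited). The gripper opens to 94 mm and grips with 3 to 60 N. Pads are 16 mm wide; open, the fingers measure 119 mm over their backs; the gripper's body (75 mm by 177 mm) begins 78 mm behind the grasp point.
Start: joints at [1.073, 0.087, 1.371, -0, 1.684, -0.103], TCP at [0.212, 0.508, 0.206] pointing down, gripper open.
Joint ranges: [-3.1, 3.1], [-0.76, 2.03], [0.27, 2.55], [-1.08, 4.22], [0.17, 2.65], [-2.57, 2.57]. Speed limits (rad/s): [2.79, 2.79, 3.14, 3.14, 3.14, 3.14].

## Interface

Orientations are given as [roll, pitch, yaw] about the fixed x, y, z axes, in that order (R = Rz(yaw) Ry(pitch) Rx(roll)).
In Python, from bench import get_obs, snapshot, close_job gives the robot as it stands. The module is installed in compiled form; this text tells all that it offers.
- The arm moves only by the tool drive_tool, never from a script. Its argument "commands" is a list of rows, each a list of 6 numbers: the shift along the tool's x, y, z in units of 0.04 m (1.0 is 0.04 m), then the turn, a rotation vector about the tool's x, y, z in units of 0.1 rad (1.0 is 0.1 rad). In form: [[dx, dy, dz, wx, wy, wz], ...]. A call has 1 to 20 rows; each row shifts and turns the commanded pose from where the row before left it, along the tool's axes as they then stand; what a row does not reach is not made up. A row lasts 1/8 s, in which the tool goes at most 62.5 mm and 10.7 degrees, less where a joint would pass 70% of its speed; a pose out of reach is approached as far as the arm can. A call with a number of a shift or a turn outside -1 to 1 is refused whole. A call with a gripper value outside its range is refused whole. "gripper" is the closure, from 0 (fully open) to 1 (shut), set as the call begins (left out, the last holds). The fingers move at their own pace and stop on an object; the grip force is fixed at half the most. Time passes only in rows, so rows that do not move let the fingers close. It gives the time, the measured TCP pose, the force, the opening and the grip force at its end, in the units of the state.
- get_obs(): the state, without advancing time (a new reading comes with each control period).
- snapshot(name): name is "side" or "top"; returns a dict with "image" (420x560x3 uint8, blue, green, red), "range_z" (420x560 float32, m along the optical axis (not along the pixel's ray), 0 where there is no reading), "fx", "fy", "cx", "cy" (pixels), "rvec" (rotation vector, rad) and "tvec" (3), from world to camera coordinates, as OpenCV has them. Camera axes: x right, y down, z forward; pixel columns grow to the right and rows downward; lengths in m; the calibration is good to about 2 mm. A picture is of the moment at which its call begins.
- close_job(): hands the job in; it is judged then, once.
The state is a dict: "time": time; "joint_positions": joint angles; "qvel": joint speeds; "joint_torque": joint torques, N m; "tool_pos": TCP position; "ee_rot": TCP orientation; "wrist_force": force on the tool from outside, world axes, zero at the start; "wrist_torque": the same for the moment, N m; "width": finger opening in m; "finger_force": force on a finger pad.
Only numpy, scipy, OpenCV 4.12 (cv2) and the standard library are available. Lean on these libraries where they do the work, as an engineer would, in place of code of your own. Each camera call takes 0.05 s, during which the arm holds its last target. There are 200 camera calls.

## Working session

There is one attempt and no reset: what is moved stays moved. The work goes in short steps, Python scripts to look and compute and a tool call to move; the robot and the scene stay as the last step left them, time stands still between calls to the robot, and variables do not carry over. Pictures are saved under pics/ and viewed, at most 10 in all, crops included, and the job is handed in when it is done.

Besides the shell and the picture viewer there is one more tool, called after "Call:" as name(argument=value, ...) on one line, values as JSON. drive_tool: Moves the arm, as the interface text tells. Its arguments: {"type":"object","properties":{"commands":{"type":"array"},"gripper":{"type":"number"}},"required":["commands"]}

```bash
mkdir -p pics; cat > h.py <<'E'
import numpy as np,cv2
from bench import get_obs,snapshot,close_job
def pts(s):
    z=s["range_z"];v,u=np.mgrid[:420,:560]
    P=np.stack([(u-s["cx"])/s["fx"]*z,(v-s["cy"])/s["fy"]*z,z],-1)
    R=cv2.Rodrigues(np.array(s["rvec"],float))[0]
    W=(P-np.array(s["tvec"]).ravel())@R
    W[z==0]=np.nan
    return W
E
python3 - <<'E'
from h import *
print(get_obs())
a=[snapshot(n) for n in("side","top")]
for n,s in zip(("side","top"),a):
    cv2.imwrite(f"pics/{n}0.png",s["image"]);np.save(f"{n}0.npy",pts(s));print(n,s["fx"],s["rvec"],s["tvec"])
    hsv=cv2.cvtColor(s["image"],cv2.COLOR_BGR2HSV);W=pts(s)
    for c,lo,hi in(("yellow",(24,140,120),(34,255,255)),("red",(0,170,90),(5,255,255)),("red2",(172,150,90),(180,255,255))):
        m=cv2.inRange(hsv,lo,hi);k,l,st,ce=cv2.connectedComponentsWithStats(m)
        for i in range(1,k):
            if st[i,4]>15:print(c,st[i],ce[i].round(),np.nanmedian(W[l==i],0).round(3))
E
```

```text
{'time': 0.0, 'joint_positions': array([ 1.07290981e+00,  8.79224152e-02,  1.37222650e+00, -1.76212707e-05,
        1.68360478e+00, -1.03145115e-01]), 'qvel': array([ 0.00037684,  0.00042952,  0.00102971, -0.00113849,  0.00021868,
       -0.00102302]), 'joint_torque': array([ 5.24429761e-04, -3.40180349e+01, -3.02430046e+01,  7.18508684e-02,
        3.28475365e-02, -1.58122421e-04]), 'tool_pos': array([0.21128397, 0.5072069 , 0.20433608]), 'ee_rot': array([-3.13944130e+00, -2.05084407e-04,  2.74684906e+00]), 'wrist_force': array([ 0.41514452, -0.74507073, -0.58614803]), 'wrist_torque': array([ 0.01515923, -0.03727027, -0.0239407 ]), 'finger_force': 0.0, 'width': 0.09406907008371271}
side 408.7421090545331 [ 2.04493315 -1.52614422  0.53052582] [-0.15587837  0.48206866  0.8195799 ]
red [263 145  13  11  48] [269. 150.] [0.738 0.097 0.138]
red [261 158   6   9  36] [263. 162.] [0.741 0.116 0.086]
top 544.2082060648389 [ 2.10695604 -2.12101407  0.18259611] [0.02233597 0.56599987 1.33466519]
red [250 131  17  14 116] [256. 136.] [0.742 0.108 0.133]
```

View pics/side0.png

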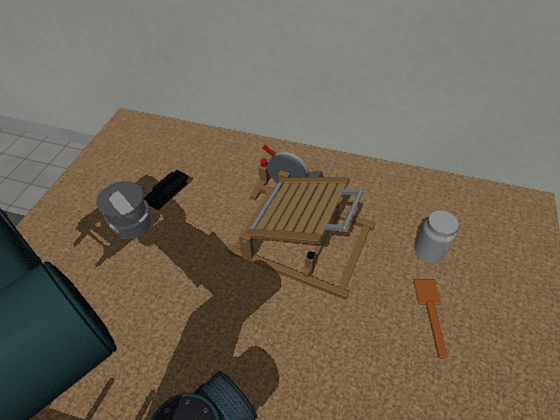

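View pics/top0.png

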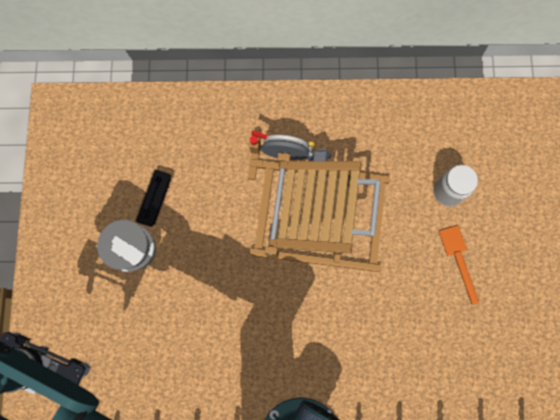

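The top view shows the stand at about (315,210) px, with the handle bar at (376,208) pointing to image right (world -y) and the disc and stop on the far side. The jar, scraper, brush and tiers are all clear of it.

```bash
python3 - <<'E'
from h import *
im=cv2.imread("pics/top0.png");W=np.load("top0.npy");hsv=cv2.cvtColor(im,cv2.COLOR_BGR2HSV)
# steel bar: low saturation in handle window
m=(hsv[...,1]<70)&(hsv[...,2]>90);w=np.zeros_like(m);w[170:245,345:390]=1;m&=w
m&=W[...,2]>0.12
P=W[m];print(len(P),P.min(0).round(3),P.max(0).round(3))
v,u=np.nonzero(m)
b=u>=370
Q=P[b];print("bar",len(Q),Q.mean(0).round(4),Q.min(0).round(3),Q.max(0).round(3))
c=Q.mean(0);d=np.linalg.svd(Q-c)[2][0];print("dir",d.round(3), "yaw",np.degrees(np.arctan2(d[1],d[0])).round(1))
# board wood plane
m2=np.zeros_like(m);m2[170:243,285:350]=1
B=W[m2&(W[...,2]>.09)];
A=np.c_[B[:,:2],np.ones(len(B))];k=np.linalg.lstsq(A,B[:,2],rcond=None)[0]
for _ in range(4):
    r=B[:,2]-A@k;g=abs(r)<.006;k=np.linalg.lstsq(A[g],B[g,2],rcond=None)[0]
print("plane",k,"tilt",np.arctan(np.hypot(k[0],k[1])),"uphill dir deg",np.degrees(np.arctan2(k[1],k[0])),g.sum())
# stand base frame right rail etc.
m3=(hsv[...,0]>10)&(hsv[...,0]<25)&(W[...,2]>.008)&(W[...,2]<.16);w[:]=0;w[125:275,240:395]=1
S=W[m3&w].astype(np.float32);low=S[S[:,2]<.04]
print("low rect",cv2.minAreaRect(low[:,:2]),len(low));print("all",cv2.minAreaRect(S[:,:2]))
E
```

```text
460 [ 0.481 -0.185  0.176] [ 0.616 -0.12   0.206]
bar 296 [ 0.5491 -0.1721  0.1984] [ 0.481 -0.185  0.184] [ 0.611 -0.16   0.206]
dir [-0.995  0.102  0.008] yaw 174.2
plane [-0.06130005 -0.43172605  0.15796026] tilt 0.4111980207735253 uphill dir deg -98.08131143008798 3605Traceback (most recent call last):
  File "<stdin>", line 21, in <module>
cv2.error: OpenCV(4.12.0) /io/opencv/modules/imgproc/src/convhull.cpp:143: error: (-215:Assertion failed) total >= 0 && (depth == CV_32F || depth == CV_32S) in function 'convexHull'
```

```bash
python3 - <<'E'
from h import *
im=cv2.imread("pics/top0.png");W=np.load("top0.npy");hsv=cv2.cvtColor(im,cv2.COLOR_BGR2HSV)
Z=W[...,2];w=np.zeros(Z.shape,bool);w[150:275,240:395]=1
L=W[w&(Z>.01)&(Z<.05)];print(len(L))
if len(L): print(cv2.minAreaRect(L[:,:2].astype(np.float32)),np.percentile(L[:,2],[10,50,90]))
# bar line: per row mean of steel pixels
m=(hsv[...,1]<70)&(hsv[...,2]>90)&(Z>.18);w[:]=0;w[184:229,366:384]=1;m&=w
Q=np.array([W[r][m[r]].mean(0) for r in range(184,229) if m[r].sum()>1])
vx=cv2.fitLine(Q[:,:2].astype(np.float32),cv2.DIST_HUBER,0,.01,.01).ravel();print("bar line",vx,np.degrees(np.arctan2(-vx[1],-vx[0])),np.median(Q[:,2]))
# ends of arms
m=(hsv[...,1]<70)&(hsv[...,2]>90)&(Z>.17);w[:]=0;w[165:250,360:390]=1;m&=w
P=W[m];d=np.array(vx[:2]);t=P[:,:2]@d;print("extent",t.min(),t.max(),"centre",vx[2:]+d*((np.percentile(t,1)+np.percentile(t,99))/2-vx[2:]@d))
# board side edges width
w[:]=0;w[155:255,270:362]=1
B=W[w&(Z>.125)&(Z<.2)]
print("board rect",cv2.minAreaRect(B[:,:2].astype(np.float32)))
E
```

```text
2672
((0.5839380025863647, -0.03966550529003143), (0.3750109076499939, 0.2959063649177551), 82.27342224121094) [0.01248546 0.01697148 0.022917  ]
bar line [ 0.9908499  -0.13496834  0.5468365  -0.17277193] 172.24321 0.19901662434173442
extent 0.4979610542868887 0.629549864289324 centre [ 0.54552267 -0.17259297]
board rect ((0.5694273710250854, -0.07293517887592316), (0.1589929312467575, 0.23979899287223816), 81.99979400634766)
```

Call:
drive_tool(commands=[[0,0,-0.85,0,0,-0.86],[0,0,-0.85,0,0,-0.86],[0,0,-0.85,0,0,-0.86],[-0.66,-0.98,0,0,0,0],[-0.66,-0.98,0,0,0,0],[-0.66,-0.98,0,0,0,0],[-0.66,-0.98,0,0,0,0],[-0.66,-0.98,0,0,0,0],[-0.66,-0.98,0,0,0,0],[-0.66,-0.98,0,0,0,0],[-0.66,-0.98,0,0,0,0],[-0.66,-0.98,0,0,0,0],[-0.66,-0.98,0,0,0,0],[-0.66,-0.98,0,0,0,0],[-0.66,-0.98,0,0,0,0],[-0.66,-0.98,0,0,0,0],[-0.66,-0.98,0,0,0,0],[-0.66,-0.98,0,0,0,0],[-0.66,-0.98,0,0,0,0]], gripper=0.5)

```text
time: 2.48
tool_pos: [0.5448, -0.1727, 0.3068]
ee_rot: [3.141, -0.001, 3.005]
wrist_force: [-0.6, 0.8, -0.3]
width: 0.047
finger_force: 0.0
```

Call:
drive_tool(commands=[[0,0,0.5,0,0,0],[0,0,0.5,0,0,0],[0,0,0.5,0,0,0],[0,0,0.5,0,0,0],[0,0,0.4,0,0,0],[0,0,0.4,0,0,0],[0,0,0.4,0,0,0],[0,0,0,0,0,0]])

```text
time: 3.48
tool_pos: [0.5436, -0.1709, 0.1776]
ee_rot: [3.141, -0.003, 3.005]
wrist_force: [-0.3, -0.2, -0.3]
width: 0.0467
finger_force: 0.0
```

```bash
python3 - <<'E'
from h import *
s=snapshot("side");cv2.imwrite("pics/s1.png",cv2.resize(s["image"][130:290,220:420],None,fx=4,fy=4)[:600]);o=get_obs();print(o["tool_pos"],o["wrist_force"])
E
```

```text
[ 0.54422103 -0.17113154  0.17884594] [ 0.4486437  -0.69954178  0.62864164]
```

View pics/s1.png

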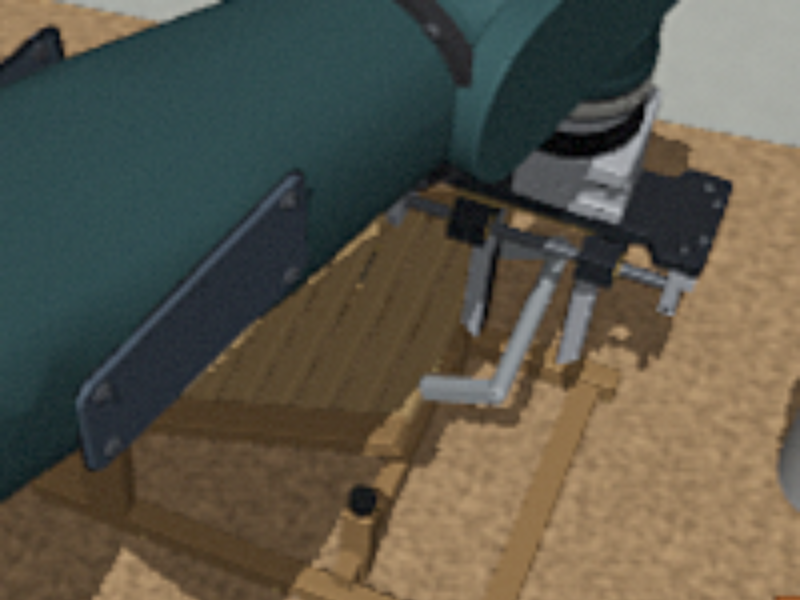

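The fingers straddle the bar (crop ~(530,310)), near its middle and clear of the board edge. Closing now.

Call:
drive_tool(commands=[[0,0,0,0,0,0],[0,0,0,0,0,0],[0,0,0,0,0,0],[0,0,0,0,0,0],[0,0,0,0,0,0],[0,0,0,0,0,0]], gripper=1.0)

```text
time: 4.28
tool_pos: [0.5444, -0.1732, 0.1801]
ee_rot: [-3.138, 0.001, 3.003]
wrist_force: [0.2, -5.6, 1.0]
width: 0.011
finger_force: 30.0
```

Call:
drive_tool(commands=[[0,0.055,-0.17,0,0,0],[0,0.084,-0.168,0,0,0],[0,0.089,-0.165,0,0,0],[0,0.094,-0.162,0,0,0],[0,0.099,-0.159,0,0,0],[0,0.104,-0.156,0,0,0],[0,0.108,-0.153,0,0,0],[0,0.113,-0.15,0,0,0]])

```text
time: 5.28
tool_pos: [0.5484, -0.144, 0.2314]
ee_rot: [-3.137, 0.001, 3.003]
wrist_force: [-0.3, -7.1, 0.2]
width: 0.011
finger_force: 30.0
```

```bash
python3 - <<'E'
from h import *
for i in range(4): o=get_obs();print(o["tool_pos"].round(4),o["wrist_force"].round(2),o["width"].round(4))
E
```

```text
Traceback (most recent call last):
AttributeError: 'float' object has no attribute 'round'
```

Call:
drive_tool(commands=[[0,0.1,-0.147,0,0,0],[0,0.11,-0.143,0,0,0],[0,0.12,-0.139,0,0,0],[0,0.13,-0.135,0,0,0]])

```text
time: 5.78
tool_pos: [0.5509, -0.1255, 0.254]
ee_rot: [-3.137, 0.001, 3.003]
wrist_force: [-0.5, -6.5, 0.3]
width: 0.0109
finger_force: 30.0
```

```bash
cat >> h.py <<'E'
H=np.array([0.577,0.0536]);X=np.array([.9906,-.1366]);Y=np.array([.1366,.9906])
def rd(n=4,g=0.019):
    O=[get_obs() for _ in range(n)]
    p=np.mean([o["tool_pos"] for o in O],0);f=np.mean([o["wrist_force"] for o in O],0)
    y=(p[:2]-H)@Y;z=p[2]+g-.095;th=np.arctan2(z,-y);fy=f[:2]@Y
    print(p.round(4),"th %.3f r %.4f  Ftan %.2f Frad %.2f w %.4f t %.2f"%(th,np.hypot(y,z),-(fy*np.sin(th)+f[2]*np.cos(th)),fy*np.cos(th)-f[2]*np.sin(th),O[-1]["width"],O[-1]["time"]))
E
python3 - <<'E'
from h import *
rd()
def red(im,W,tag):
    hsv=cv2.cvtColor(im,cv2.COLOR_BGR2HSV);m=((hsv[...,0]<6)|(hsv[...,0]>173))&(hsv[...,1]>150)&(hsv[...,2]>60)
    k,l,st,ce=cv2.connectedComponentsWithStats(m.astype(np.uint8))
    for i in range(1,k):
        if st[i,4]<20: continue
        P=W[l==i];P=P[~np.isnan(P[:,0])]
        q=np.c_[(P[:,:2]-H)@X,(P[:,:2]-H)@Y,P[:,2]-.095]
        print(tag,st[i]);
        if len(q)<150: print(np.percentile(q,[5,25,50,75,95],axis=0).round(3).tolist(), "PCA",np.linalg.svd(q[:,1:]-q[:,1:].mean(0))[2][0].round(2))
for n in("side","top"): red(cv2.imread(f"pics/{n}0.png"),np.load(f"{n}0.npy"),n+"0")
for n in("side","top"):
    s=snapshot(n);red(s["image"],pts(s),n+"1");cv2.imwrite(f"pics/{n}1.png",s["image"])
s=cv2.imread("pics/side0.png")[130:190,230:320];t=cv2.imread("pics/top1.png")[115:175,230:320]
cv2.imwrite("pics/c.png",np.hstack([cv2.resize(a,(400,267),interpolation=2) for a in(s,t)]))
E
```

```text
[ 0.5509 -0.1255  0.254 ] th 0.777 r 0.2539  Ftan 4.35 Frad -4.79 w 0.0109 t 5.78
side0 [263 145  13  12  61]
[[0.149, 0.05, 0.03], [0.151, 0.056, 0.036], [0.153, 0.064, 0.043], [0.157, 0.074, 0.048], [0.162, 0.08, 0.053]] PCA [ 0.39 -0.92]
side0 [261 158   6   9  47]
[[0.148, 0.076, -0.023], [0.151, 0.078, -0.015], [0.154, 0.083, -0.009], [0.159, 0.087, -0.008], [0.164, 0.091, -0.006]] PCA [-0.56 -0.83]
top0 [250 131  18  14 119]
[[0.151, 0.051, -0.013], [0.153, 0.065, -0.007], [0.157, 0.077, 0.038], [0.16, 0.083, 0.046], [0.165, 0.09, 0.053]] PCA [ 0.28 -0.96]
top1 [248 135  16  10 100]
[[0.151, 0.06, -0.015], [0.153, 0.069, -0.005], [0.155, 0.079, 0.018], [0.158, 0.086, 0.02], [0.161, 0.092, 0.024]] PCA [ 0.25 -0.97]
```

View pics/c.png

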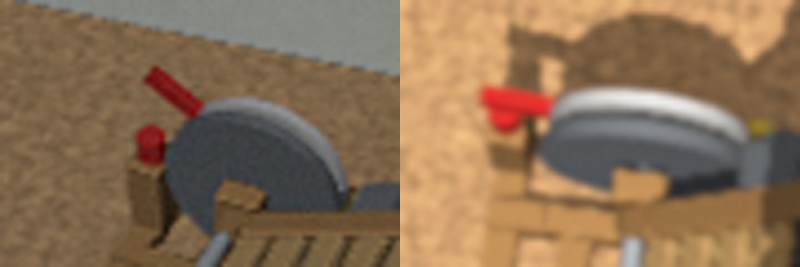

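Tail lever is above the buffer; the estimated stop tilt is about 0.98 (±0.06). I'll approach it stepwise while watching the force.

Call:
drive_tool(commands=[[0,0.048,-0.084,0,0,0],[0,0.067,-0.065,0,0,0],[0,0.068,-0.064,0,0,0],[0,0.069,-0.063,0,0,0]])

```text
time: 6.38
tool_pos: [0.5524, -0.1148, 0.265]
ee_rot: [-3.139, 0.001, 3.003]
wrist_force: [-0.8, -6.2, 1.4]
width: 0.011
finger_force: 30.0
```

```bash
python3 -c "
from h import *
rd()"
```

```text
[ 0.5524 -0.1148  0.265 ] th 0.838 r 0.2543  Ftan 3.73 Frad -5.23 w 0.0110 t 6.38
```

Call:
drive_tool(commands=[[0,0.07,-0.062,0,0,0],[0,0.071,-0.061,0,0,0]])

```text
time: 6.62
tool_pos: [0.5531, -0.1094, 0.2701]
ee_rot: [-3.139, 0.001, 3.003]
wrist_force: [-0.9, -6.3, 1.7]
width: 0.0112
finger_force: 30.0
```

```bash
python3 -c "
from h import *
rd()"
```

```text
[ 0.5531 -0.1094  0.2701] th 0.867 r 0.2546  Ftan 3.72 Frad -5.39 w 0.0112 t 6.62
```

Call:
drive_tool(commands=[[0,0.056,-0.079,0,0,0],[0,0.073,-0.06,0,0,0]])

```text
time: 6.88
tool_pos: [0.5539, -0.1035, 0.2753]
ee_rot: [-3.14, 0.001, 3.004]
wrist_force: [-0.4, -5.1, 1.3]
width: 0.0112
finger_force: 30.0
```

```bash
python3 -c "
from h import *
rd()"
```

```text
[ 0.5539 -0.1035  0.2753] th 0.898 r 0.2548  Ftan 3.21 Frad -4.16 w 0.0112 t 6.88
```

Call:
drive_tool(commands=[[0,0.074,-0.058,0,0,0]])

```text
time: 7.0
tool_pos: [0.5543, -0.1006, 0.2777]
ee_rot: [-3.14, 0.001, 3.004]
wrist_force: [-0.5, -5.4, 1.4]
width: 0.0107
finger_force: 30.0
```

```bash
python3 -c "
from h import *
rd()"
```

```text
[ 0.5543 -0.1006  0.2777] th 0.913 r 0.2549  Ftan 3.41 Frad -4.41 w 0.0107 t 7.00
```

Call:
drive_tool(commands=[[0,0.075,-0.057,0,0,0]])

```text
time: 7.12
tool_pos: [0.5547, -0.0977, 0.2801]
ee_rot: [-3.14, 0.001, 3.004]
wrist_force: [-0.9, -5.5, 1.8]
width: 0.0112
finger_force: 30.0
```

```bash
python3 -c "
from h import *
rd()"
```

```text
[ 0.5547 -0.0977  0.2801] th 0.928 r 0.2551  Ftan 3.40 Frad -4.78 w 0.0112 t 7.12
```

Call:
drive_tool(commands=[[0,0.05,-0.055,0,0,0]])

```text
time: 7.25
tool_pos: [0.555, -0.0952, 0.2821]
ee_rot: [-3.141, 0.001, 3.004]
wrist_force: [0.0, -4.5, 0.8]
width: 0.011
finger_force: 30.0
```

```bash
python3 -c "
from h import *
rd()"
```

```text
[ 0.555  -0.0952  0.2821] th 0.941 r 0.2551  Ftan 3.09 Frad -3.25 w 0.0110 t 7.25
```

Call:
drive_tool(commands=[[0,0.06,-0.045,0,0,0]])

```text
time: 7.38
tool_pos: [0.5554, -0.0929, 0.2839]
ee_rot: [-3.141, 0.001, 3.004]
wrist_force: [-0.7, -5.8, 2.8]
width: 0.0111
finger_force: 30.0
```

```bash
python3 -c "
from h import *
rd()"
```

```text
[ 0.5554 -0.0929  0.2839] th 0.952 r 0.2552  Ftan 3.13 Frad -5.65 w 0.0111 t 7.38
```

Call:
drive_tool(commands=[[0,0.055,-0.05,0,0,0]])

```text
time: 7.5
tool_pos: [0.5557, -0.0904, 0.2858]
ee_rot: [-3.141, 0.0, 3.005]
wrist_force: [-0.5, -5.0, 1.6]
width: 0.011
finger_force: 30.0
```

```bash
python3 -c "
from h import *
rd()"
```

```text
[ 0.5557 -0.0904  0.2858] th 0.964 r 0.2553  Ftan 3.18 Frad -4.19 w 0.0110 t 7.50
```

Call:
drive_tool(commands=[[0,0.058,-0.045,0,0,0]])

```text
time: 7.62
tool_pos: [0.556, -0.088, 0.2875]
ee_rot: [-3.141, 0.0, 3.005]
wrist_force: [0.0, -4.4, 0.6]
width: 0.0109
finger_force: 30.0
```

```bash
python3 -c "
from h import *
rd()"
```

```text
[ 0.556  -0.088   0.2875] th 0.976 r 0.2554  Ftan 3.24 Frad -2.94 w 0.0109 t 7.62
```

Call:
drive_tool(commands=[[0,0.06,-0.043,0,0,0]])

```text
time: 7.75
tool_pos: [0.5564, -0.0857, 0.2892]
ee_rot: [-3.141, 0.0, 3.005]
wrist_force: [-0.5, -5.3, 2.9]
width: 0.0112
finger_force: 30.0
```

```bash
python3 -c "
from h import *
rd()"
```

```text
[ 0.5564 -0.0857  0.2892] th 0.987 r 0.2555  Ftan 2.83 Frad -5.37 w 0.0112 t 7.75
```

Call:
drive_tool(commands=[[0,0.06,-0.043,0,0,0]])

```text
time: 7.88
tool_pos: [0.5567, -0.0832, 0.291]
ee_rot: [-3.142, 0.0, 3.005]
wrist_force: [-0.1, -4.4, 1.2]
width: 0.0111
finger_force: 30.0
```

```bash
python3 -c "
from h import *
rd()"
```

```text
[ 0.5567 -0.0832  0.291 ] th 0.999 r 0.2556  Ftan 3.02 Frad -3.37 w 0.0111 t 7.88
```

Call:
drive_tool(commands=[[0,0.061,-0.041,0,0,0]])

```text
time: 8.0
tool_pos: [0.5569, -0.0811, 0.2924]
ee_rot: [-3.141, 0.0, 3.004]
wrist_force: [-0.8, -7.2, 0.6]
width: 0.011
finger_force: 30.0
```

```bash
python3 -c "
from h import *
rd()"
```

```text
[ 0.5569 -0.0811  0.2924] th 1.009 r 0.2557  Ftan 5.81 Frad -4.36 w 0.0110 t 8.00
```

Call:
drive_tool(commands=[[0,0.032,-0.02,0,0,0],[0,0,0,0,0,0]])

```text
time: 8.25
tool_pos: [0.557, -0.0805, 0.2929]
ee_rot: [-3.14, -0.0, 3.004]
wrist_force: [-0.8, -7.7, 0.1]
width: 0.0112
finger_force: 30.0
```

```bash
python3 -c "
from h import *
rd()"
```

```text
[ 0.557  -0.0805  0.2929] th 1.012 r 0.2558  Ftan 6.53 Frad -4.22 w 0.0112 t 8.25
```

Stop felt (tangential force 3 → 6.5 N). Next I fit the arc to the recorded poses for the way down.

```bash
cat > arc.py <<'E'
from h import *
from scipy.optimize import least_squares
D=np.array([[.5444,-.1732,.1801],[.5484,-.144,.2314],[.5509,-.1255,.254],[.5524,-.1148,.265],[.5531,-.1094,.2701],[.5539,-.1035,.2753],[.5547,-.0977,.2801],[.5554,-.0929,.2839],[.556,-.088,.2875],[.5567,-.0832,.291],[.557,-.0805,.2929]])
y=(D[:,:2]-H)@Y;z=D[:,2]
s=least_squares(lambda c:np.hypot(y-c[0],z-c[1])-.25,[0,.076]).x
th=np.arctan2(z-s[1],s[0]-y)
if __name__=="__main__":
    print(s,th.round(3),((D[:,:2]-H)@X).round(4));print((np.hypot(y-s[0],z-s[1])-.25).round(4))
    a=th[-1];t=[a]
    while t[-1]>.06: t.append(max(t[-1]-.03,.05))
    t=np.array(t);print(np.c_[t[1:],np.diff(-.25*np.cos(t))/.04,-np.diff(.25*np.sin(t))/.04].round(3).tolist())
E
python3 arc.py
```

```text
[0.00189992 0.08383321] [0.395 0.632 0.749 0.811 0.841 0.873 0.903 0.928 0.952 0.976 0.989] [-0.0013 -0.0013 -0.0014 -0.0014 -0.0014 -0.0014 -0.0014 -0.0014 -0.0015
 -0.0014 -0.0015]
[ 0.0003 -0.0002 -0.0002 -0.0001 -0.0001 -0.     -0.      0.      0.
  0.0001  0.0002]
[[0.959, -0.155, 0.105], [0.929, -0.152, 0.11], [0.899, -0.149, 0.114], [0.869, -0.145, 0.119], [0.839, -0.141, 0.123], [0.809, -0.138, 0.127], [0.779, -0.134, 0.131], [0.749, -0.13, 0.135], [0.719, -0.126, 0.139], [0.689, -0.121, 0.143], [0.659, -0.117, 0.146], [0.629, -0.113, 0.15], [0.599, -0.108, 0.153], [0.569, -0.103, 0.156], [0.539, -0.099, 0.159], [0.509, -0.094, 0.162], [0.479, -0.089, 0.165], [0.449, -0.084, 0.168], [0.419, -0.079, 0.17], [0.389, -0.074, 0.172], [0.359, -0.069, 0.175], [0.329, -0.063, 0.176], [0.299, -0.058, 0.178], [0.269, -0.053, 0.18], [0.239, -0.047, 0.181], [0.209, -0.042, 0.183], [0.179, -0.036, 0.184], [0.149, -0.031, 0.185], [0.119, -0.025, 0.186], [0.089, -0.019, 0.186], [0.059, -0.014, 0.187]]
```

Call:
drive_tool(commands=[[0,-0.155,0.105,0,0,0],[0,-0.152,0.11,0,0,0],[0,-0.149,0.114,0,0,0],[0,-0.145,0.119,0,0,0],[0,-0.141,0.123,0,0,0],[0,-0.138,0.127,0,0,0],[0,-0.134,0.131,0,0,0],[0,-0.13,0.135,0,0,0],[0,-0.126,0.139,0,0,0],[0,-0.121,0.143,0,0,0]])

```text
time: 9.5
tool_pos: [0.5495, -0.1353, 0.243]
ee_rot: [-3.141, 0.0, 3.005]
wrist_force: [-0.3, -6.2, 4.5]
width: 0.0109
finger_force: 30.0
```

```bash
python3 -c "
from h import *
rd()"
```

```text
[ 0.5495 -0.1353  0.243 ] th 0.719 r 0.2537  Ftan 0.71 Frad -7.62 w 0.0109 t 9.50
```

Call:
drive_tool(commands=[[0,-0.136,0.13,0,0,0],[0,-0.113,0.15,0,0,0],[0,-0.108,0.153,0,0,0],[0,-0.103,0.156,0,0,0],[0,-0.099,0.159,0,0,0],[0,-0.094,0.162,0,0,0],[0,-0.089,0.165,0,0,0],[0,-0.084,0.168,0,0,0],[0,-0.079,0.17,0,0,0],[0,-0.074,0.172,0,0,0]])

```text
time: 10.75
tool_pos: [0.5442, -0.1736, 0.1794]
ee_rot: [3.141, 0.0, 3.005]
wrist_force: [2.6, -1.4, 0.3]
width: 0.0111
finger_force: 30.0
```

```bash
python3 -c "
from h import *
rd()"
```

```text
[ 0.5442 -0.1736  0.1794] th 0.423 r 0.2517  Ftan 0.17 Frad -1.02 w 0.0111 t 10.75
```

Call:
drive_tool(commands=[[0,-0.069,0.175,0,0,0],[0,-0.063,0.176,0,0,0]])

```text
time: 11.0
tool_pos: [0.5435, -0.179, 0.1654]
ee_rot: [-3.142, 0.0, 3.005]
wrist_force: [3.0, -1.0, 0.1]
width: 0.0112
finger_force: 30.0
```

```bash
python3 -c "
from h import *
rd()"
```

```text
[ 0.5435 -0.179   0.1654] th 0.364 r 0.2514  Ftan 0.16 Frad -0.57 w 0.0112 t 11.00
```

Call:
drive_tool(commands=[[0,-0.058,0.178,0,0,0],[0,-0.053,0.18,0,0,0],[0,-0.047,0.181,0,0,0],[0,-0.042,0.183,0,0,0],[0,-0.036,0.184,0,0,0],[0,-0.031,0.185,0,0,0]])

```text
time: 11.75
tool_pos: [0.542, -0.1903, 0.122]
ee_rot: [-3.14, 0.0, 3.004]
wrist_force: [2.7, -5.2, 1.3]
width: 0.011
finger_force: 30.0
```

```bash
python3 -c "
from h import *
rd()"
```

```text
[ 0.542  -0.1903  0.122 ] th 0.184 r 0.2506  Ftan -0.41 Frad -4.98 w 0.0110 t 11.75
```

Call:
drive_tool(commands=[[0,-0.04,0.186,0,0,0],[0,-0.022,0.186,0,0,0],[0,-0.017,0.187,0,0,0],[0,-0.01,0.187,0,0,0]])

```text
time: 12.25
tool_pos: [0.5415, -0.1937, 0.092]
ee_rot: [-3.14, 0.0, 3.005]
wrist_force: [2.7, -4.7, 0.2]
width: 0.0113
finger_force: 30.0
```

```bash
python3 -c "
from h import *
rd()"
```

```text
[ 0.5415 -0.1937  0.092 ] th 0.064 r 0.2503  Ftan 0.10 Frad -4.34 w 0.0113 t 12.25
```

Call:
drive_tool(commands=[[0,-0.005,0.06,0,0,0],[0,-0.005,0.06,0,0,0],[0,0,0.06,0,0,0],[0,0,0,0,0,0]])

```text
time: 12.75
tool_pos: [0.5415, -0.194, 0.0844]
ee_rot: [-3.14, 0.0, 3.005]
wrist_force: [2.2, -6.1, -1.9]
width: 0.0112
finger_force: 30.0
```

```bash
python3 -c "
from h import *
rd()"
```

```text
[ 0.5415 -0.194   0.0844] th 0.033 r 0.2503  Ftan 2.13 Frad -5.65 w 0.0112 t 12.75
```

Call:
drive_tool(commands=[[0,0,0.05,0,0,0],[0,0,0.05,0,0,0],[0,0,0,0,0,0]])

```text
time: 13.12
tool_pos: [0.5414, -0.194, 0.0804]
ee_rot: [-3.14, 0.0, 3.004]
wrist_force: [3.7, -5.9, -1.5]
width: 0.0112
finger_force: 30.0
```

```bash
python3 -c "
from h import *
rd()"
```

```text
[ 0.5414 -0.194   0.0804] th 0.018 r 0.2502  Ftan 1.62 Frad -5.31 w 0.0112 t 13.12
```

Call:
drive_tool(commands=[[0,0,0.05,0,0,0],[0,0,0,0,0,0]])

```text
time: 13.38
tool_pos: [0.5415, -0.1941, 0.0785]
ee_rot: [-3.14, 0.0, 3.005]
wrist_force: [3.1, -5.9, -1.8]
width: 0.011
finger_force: 30.0
```

```bash
python3 -c "
from h import *
rd()"
```

```text
[ 0.5415 -0.1941  0.0785] th 0.010 r 0.2502  Ftan 1.85 Frad -5.40 w 0.0110 t 13.38
```

Call:
drive_tool(commands=[[0,0,0.05,0,0,0],[0,0,0,0,0,0]])

```text
time: 13.62
tool_pos: [0.5415, -0.1941, 0.0768]
ee_rot: [-3.14, 0.0, 3.005]
wrist_force: [3.1, -5.8, -1.1]
width: 0.011
finger_force: 30.0
```

```bash
python3 -c "
from h import *
rd()"
```

```text
[ 0.5415 -0.1941  0.0768] th 0.003 r 0.2502  Ftan 1.15 Frad -5.33 w 0.0110 t 13.62
```

Call:
drive_tool(commands=[[0,0,0.04,0,0,0],[0,0,0,0,0,0]])

```text
time: 13.88
tool_pos: [0.5415, -0.1941, 0.0761]
ee_rot: [-3.14, 0.001, 3.005]
wrist_force: [1.7, -6.0, 3.4]
width: 0.0114
finger_force: 30.0
```

```bash
python3 -c "
from h import *
rd()"
```

```text
[ 0.5415 -0.1941  0.0761] th 0.000 r 0.2502  Ftan -3.38 Frad -5.67 w 0.0114 t 13.88
```

Flat: contact is felt at TCP z 0.076, which matches the geometry for tilt 0. Now raise to about 0.28.

Call:
drive_tool(commands=[[0,-0.022,-0.181,0,0,0],[0,0.008,-0.181,0,0,0],[0,0.013,-0.18,0,0,0],[0,0.018,-0.18,0,0,0],[0,0.024,-0.18,0,0,0],[0,0.029,-0.178,0,0,0],[0,0.034,-0.178,0,0,0],[0,0.039,-0.177,0,0,0],[0,0.044,-0.175,0,0,0],[0,0.049,-0.174,0,0,0],[0,0,0,0,0,0]])

```text
time: 15.25
tool_pos: [0.5427, -0.1848, 0.1467]
ee_rot: [-3.14, 0.0, 3.005]
wrist_force: [3.0, -5.2, -0.7]
width: 0.011
finger_force: 30.0
```

```bash
python3 -c "
from h import *
rd()"
```

```text
[ 0.5427 -0.1848  0.1467] th 0.285 r 0.2510  Ftan 1.97 Frad -4.38 w 0.0110 t 15.25
```

Call:
drive_tool(commands=[[0,-0.03,0.12,0,0,0],[0,-0.025,0.12,0,0,0],[0,-0.02,0.08,0,0,0],[0,-0.02,0.07,0,0,0],[0,0,0,0,0,0]])

```text
time: 15.88
tool_pos: [0.5422, -0.1886, 0.1312]
ee_rot: [-3.14, 0.0, 3.004]
wrist_force: [1.9, -5.8, 1.1]
width: 0.0109
finger_force: 30.0
```

```bash
python3 -c "
from h import *
rd()"
```

```text
[ 0.5422 -0.1886  0.1312] th 0.222 r 0.2508  Ftan 0.16 Frad -5.55 w 0.0109 t 15.88
```

Call:
drive_tool(commands=[[0,-0.005,0.04,0,0,0],[0,0,0,0,0,0]])

```text
time: 16.12
tool_pos: [0.5422, -0.1887, 0.1302]
ee_rot: [-3.14, 0.001, 3.004]
wrist_force: [1.6, -5.5, 2.0]
width: 0.0108
finger_force: 30.0
```

```bash
python3 -c "
from h import *
rd()"
```

```text
[ 0.5422 -0.1887  0.1302] th 0.218 r 0.2507  Ftan -0.88 Frad -5.50 w 0.0108 t 16.12
```

Call:
drive_tool(commands=[[0,0,0,0,0,0],[0,0,0,0,0,0],[0,0,0,0,0,0],[0,0,0,0,0,0],[0,0,0,0,0,0],[0,0,0,0,0,0]], gripper=0.55)

```text
time: 16.88
tool_pos: [0.5422, -0.1878, 0.1297]
ee_rot: [3.141, -0.0, 3.005]
wrist_force: [0.4, -0.4, -0.2]
width: 0.0427
finger_force: 0.0
```

```bash
python3 -c "
from h import *
rd()"
```

```text
[ 0.5422 -0.1878  0.1297] th 0.217 r 0.2497  Ftan 0.26 Frad -0.29 w 0.0427 t 16.88
```

Released with no load on the wrist. Next: straight up, then away.

Call:
drive_tool(commands=[[0,0,-0.3,0,0,0],[0,0,-0.5,0,0,0],[0,0,-0.8,0,0,0],[0,0,-1,0,0,0],[0,0,-1,0,0,0],[0,0,-0.7,0,0,0],[0.8,0.8,0,0,0,0],[0.8,0.8,0,0,0,0],[0.8,0.8,0,0,0,0],[0.8,0.8,0,0,0,0],[0.8,0.8,0,0,0,0],[0.5,0.9,0,0,0,0],[0.5,0.9,0,0,0,0],[0.5,0.9,0,0,0,0],[0.3,0.9,0,0,0,0],[0.3,0.9,0,0,0,0],[0.3,0.9,0,0,0,0],[0,0,0,0,0,0]])

```text
time: 19.12
tool_pos: [0.3392, 0.2211, 0.3026]
ee_rot: [3.141, 0.001, 3.009]
wrist_force: [0.2, -0.3, 0.4]
width: 0.0429
finger_force: 0.0
```

```bash
python3 - <<'E'
from h import *
s=snapshot("top");cv2.imwrite("pics/top9.png",s["image"]);W=pts(s)
B=W[170:243,285:350].reshape(-1,3);B=B[B[:,2]>.09]
A=np.c_[B[:,:2],np.ones(len(B))];k=np.linalg.lstsq(A,B[:,2],rcond=None)[0]
for _ in range(4):
    g=abs(B[:,2]-A@k)<.006;k=np.linalg.lstsq(A[g],B[g,2],rcond=None)[0]
print("tilt",np.arctan(np.hypot(k[0],k[1])),g.sum())
E
```

```text
tilt 0.21146372341341477 3468
```

View pics/top9.png

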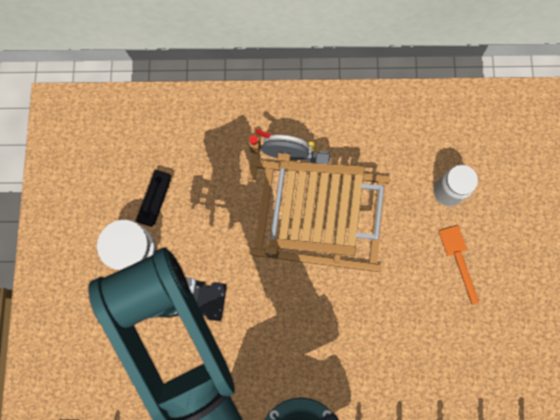

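The board is propped at a measured tilt of about 0.21–0.22, i.e. the first notch. The brush (153,195), tiers (125,245), jar (457,185) and scraper (458,262) are where they began, and the arm touches nothing.

```bash
python3 -c "
from bench import close_job
print(close_job())"
```

```text
the job is handed in; nothing more can be done
None
```

I raised the board to its stop, let it down flat, propped it in the first notch (measured tilt about 0.21 rad), and handed the job in at about 19 s; the things around it look unmoved, but no verdict came back.

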